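# Close the repaired control box with its tongued cover

### The arm

A 6-joint arm with a two-finger parallel gripper is mounted at the origin on the work surface. World frame = base frame: x ahead of the robot, y to its left, z up, the work surface at z = 0. Lengths are in m, angles in rad, forces in N, time in s.
With the tool pointing down it reaches from about 0.3 to 0.85 m from the base axis. Payload 5.4 kg.
Tool frame: the origin (TCP) lies where the fingers leave the gripper's body, on its centre line; the fingertips stand 73 mm ahead of it and the grasp point (between the pads) lies 54 mm ahead of it; x points along the fingers, y is the direction in which the jaws open and shut, and the axes are right-handed (so a half turn about x gives the same grasp; the last joint's range is limited). The gripper opens to 85 mm and grips with 20 to 120 N. Pads are 22 mm wide; open, the fingers measure 114 mm over their backs; the gripper's body (76 mm by 85 mm) begins 54 mm behind the grasp point. The pads swing forward as they close: fully open they stand 13 mm farther back than shut.
Start: joints at [1.023, 0.158, 1.597, -0, 1.386, -0.21], TCP at [0.191, 0.542, 0.304] pointing down, gripper open.
Joint ranges: [-2.91, 2.91], [-0.94, 2.29], [0.18, 2.7], [-1.29, 4.43], [0.17, 2.64], [-3, 3]. Speed limits (rad/s): [2.57, 2.57, 3.14, 3.14, 3.14, 3.14].

### API

Orientations are given as a unit quaternion [w, x, y, z].
In Python, from station import r, imaging gives the robot as it stands.
- The arm moves only by the tool apply_moves, never from a script. Its argument "motion" is a list of rows, each a list of 5 numbers: the closure, from -1 (fully open) to 1 (shut), so that 0 is half open, then the shift along the tool's x, y, z in mm, then the turn about the tool's x in rad. A call has exactly 8 rows; each row is the pose to reach, as a shift and turn from the pose commanded when the call began, along the tool's axes at that moment; what a row does not reach only later rows make up. A row lasts 1/10 s, in which the tool goes at most 50 mm and 8.59 degrees, less where a joint would pass 70% of its speed; a pose out of reach is approached as far as the arm can. A call with a gripper value outside its range is refused whole. The fingers move at their own pace and stop on an object; the grip force is fixed at half the most. Time passes only in rows, so rows that repeat a pose let the fingers close, or fill a call up. It gives the time, the measured TCP pose, the force and the opening at its end, in the units of the state.
- r.sense(): the state, without advancing time (a new reading comes with each control period).
- imaging.read_camera(name): name is "scene" or "side" or "wrist"; returns a dict with "pixels" (384x512x3 uint8, red, green, blue), "z_map" (384x512 float32, m along the optical axis (not along the pixel's ray), 0 where there is no reading), "fov_y" (degrees; the focal length in pixels is half the picture's height over the tangent of half this angle, whatever the lens; pixels are square), "cx", "cy" (the principal point, pixels), "rvec" (rotation vector, rad) and "tvec" (3), from world to camera coordinates, as OpenCV has them; the wrist camera has in their place "hand_eye" (4x4, takes a point from camera to tool coordinates, whose origin is the TCP and whose axes are the tool frame's). Camera axes: x right, y down, z forward; pixel columns grow to the right and rows downward; lengths in m; the calibration is good to about 2 mm. The wrist camera is an equidistant fisheye: a pixel r from the principal point sees the ray r / f radians off the axis. A picture is of the moment at which its call begins: read the wrist's pose just before it.
- r.close_job(): hands the job in, once; it reports no verdict.
The state is a dict: "t": time; "joint_pos": joint angles; "qd": joint speeds; "tau": joint torques, N m; "tool_pos": TCP position; "tcp_rot": TCP orientation; "force": force on the tool from outside, world axes, zero at the start; "moment": the same for the moment, N m; "width": finger opening in m.
Only numpy, scipy, OpenCV 4.12 (cv2) and the standard library are available. Lean on these libraries where they do the work, as an engineer would, in place of code of your own. Each camera call takes 0.05 s, during which the arm holds its last target.

### The job

The repaired control box on the bench still lies open. Take the larger cover, the one with a tongue on one edge, by its handle, hook the tongue under the bridge at the end of the box while the cover is tilted with its other end up, then swing it down so that it lies flat on the box and let go. Leave the smaller cover without a tongue where it lies.

Things in the scene. Friction and masses are not known exactly. Their poses are not given: they have to be found in the camera images.
- cover_grip (a point): Centre of the right cover's handle bar. Loose grey plate 130 (x) x 108 (y) x 5 mm, 0.18 kg, lying flat; a tongue 30 long, 60 wide, 5 mm thick extends the middle of its -x edge, undersides level. Black bar over the plate's centre: 14 wide (x), 14 high, 70 mm long (y) on end posts, 21 mm free below it; its centre is 33 mm above the cover's underside. x points away from the tongue, z up.
- cover_tongue (a point): Middle of the tip edge of the cover's tongue, at its underside: 95 mm along -x and 33 mm along -z from cover_grip, same axes. The cover with tongue is 160 mm long in all.
- box_slot (a point): Slot mouth's middle, at its floor, on the fixed grey open box (188 x 110 mm). Slot at the -x (robot) end, opening to +x: 80 wide, 18 high, 20 mm deep, under a bridge whose top is at z = 24 mm. The cover lies on the rim at z = 0, 45 mm above the bench, between the slot and an upstand 16 mm high with its inner face at x = 154 mm: 14 mm of play lengthwise. x runs from slot to upstand, z up.
- small_grip (a point): Centre of the wrong cover's handle bar: same grey plastic and same handle, but a plate of only 110 (x) x 80 (y) x 5 mm without a tongue, loose on the bench; the point is 33 mm above its underside. It stays where it is.
Not all that is in view belongs to the job. Leave any green or purple look-alike of the part that bears box_slot alone.

How it is judged:
By the outcome, as a careful person would: the job done as asked, in the order asked, and still so for the second after the job is handed in, with the robot touching nothing.
It also fails if it takes over 38 s, if anything falls off the work surface, if the arm or the gripper's body presses on something with over 40 N, if the wrist force passes 120 N, or if a joint passes its speed limit or range.

## Working session

There is one attempt and no reset: what is moved stays moved. The work goes in short steps, Python scripts to look and compute and a tool call to move; the robot and the scene stay as the last step left them, time stands still between calls to the robot, and variables do not carry over. Pictures are saved under pics/ and viewed, and the job is handed in when it is done.

Besides the shell and the picture viewer there is one more tool, called after "Emit:" as name([rows], argument=value, ...), one row to a line, values as JSON. apply_moves: Moves the arm, as the interface text tells. Its arguments: {"type":"object","properties":{"motion":{"type":"array"}},"required":["motion"]}

```bash
ls; mkdir -p pics; python3 - <<'E'
from station import r, imaging
import cv2,numpy as np
print(r.sense())
for n in ["scene","side","wrist"]:
    d=imaging.read_camera(n); np.save(f'/tmp/{n}.npy',d,allow_pickle=True)
    cv2.imwrite(f'pics/{n}0.png',d['pixels'][:,:,::-1])
    print(n,{k:v for k,v in d.items() if k not in('pixels','z_map')})
E
```

```text
pics
{'t': 0.0, 'joint_pos': array([ 1.02289726e+00,  1.59039408e-01,  1.59826843e+00, -1.77715976e-05,
        1.38617858e+00, -2.10134284e-01]), 'qd': array([-0.00088681,  0.00027256, -0.00198099,  0.00056091, -0.00067232,
        0.000639  ]), 'tau': array([-1.75302834e-03, -3.95998192e+01, -3.31426477e+01, -3.58874677e-04,
        8.46460985e-03, -1.12816457e-05]), 'tool_pos': array([0.19033273, 0.54208222, 0.30290405]), 'tcp_rot': array([ 0.69680482,  0.11822552,  0.69728882, -0.11947415]), 'force': array([-0.44811699,  0.49779419, -0.16109873]), 'moment': array([-0.00672253,  0.00649835,  0.00034874]), 'width': 0.08505435868757641}
scene {'fov_y': 42.54993175216924, 'cx': 253.89239443229556, 'cy': 190.78956678654586, 'rvec': array([ 1.16285115,  2.40071096, -0.96521475]), 'tvec': array([ 0.22889944, -0.21760363,  1.57190444])}
side {'fov_y': 52.66492797698605, 'cx': 256.9273965463495, 'cy': 195.51351238167592, 'rvec': array([ 2.40978519, -0.10357997,  0.06426504]), 'tvec': array([-0.4164953 ,  0.09930733,  0.84794024])}
wrist {'fov_y': 65.70646984690485, 'cx': 253.7897746277669, 'cy': 191.45572071071618, 'hand_eye': array([[ 5.55518981e-04, -3.27072980e-01,  9.44998919e-01,
        -6.96685406e-02],
       [ 9.99999686e-01,  7.15343114e-04, -3.40264308e-04,
         5.07657519e-04],
       [-5.64707209e-04,  9.44998812e-01,  3.27073275e-01,
        -8.54267513e-02],
       [ 0.00000000e+00,  0.00000000e+00,  0.00000000e+00,
         1.00000000e+00]])}
```

View pics/scene0.png

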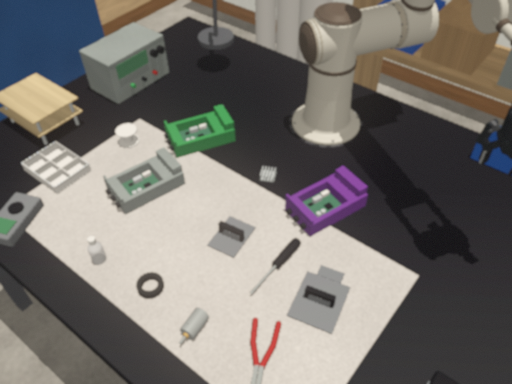

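View pics/side0.png

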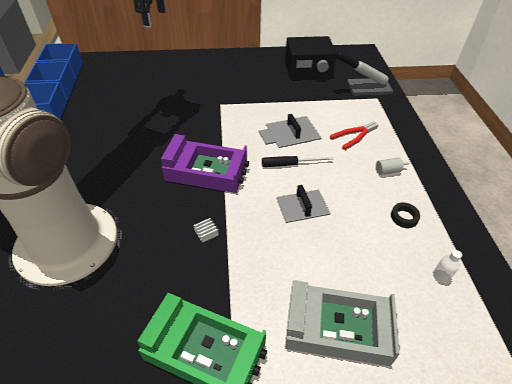

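View pics/wrist0.png

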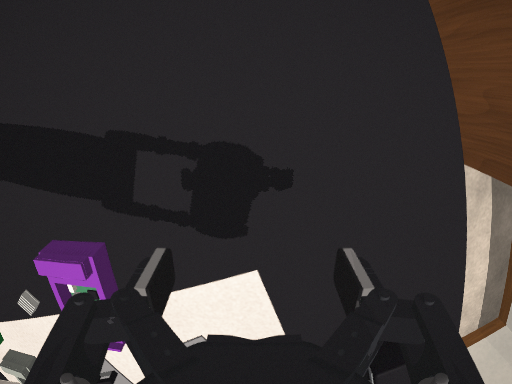

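The grey box lies at scene (145,182), with its bridge at (170,163). The tongued cover is at (320,298), its tongue at (330,275). The small cover is at (232,236), and the green and purple boxes are look-alikes. Next I'll build point clouds from both cameras to get the poses.

```bash
cat > h.py <<'E'
import numpy as np, cv2
from scipy.spatial.transform import Rotation as R
def cloud(d):
    H,W=d['z_map'].shape; f=H/2/np.tan(np.radians(d['fov_y'])/2)
    v,u=np.mgrid[:H,:W]; z=d['z_map'].astype(float)
    P=np.stack([(u-d['cx'])/f*z,(v-d['cy'])/f*z,z],-1)
    Rm=cv2.Rodrigues(d['rvec'])[0]
    return (P-d['tvec'])@Rm, z>0    # R^T (P-t)
def proj(d,X):
    f=d['z_map'].shape[0]/2/np.tan(np.radians(d['fov_y'])/2)
    K=np.array([[f,0,d['cx']],[0,f,d['cy']],[0,0,1]])
    return cv2.projectPoints(np.asarray(X,float),d['rvec'],d['tvec'],K,None)[0].reshape(-1,2)
def Rq(q): return R.from_quat(np.roll(q,-1))
E
python3 - <<'E'
from h import *
from station import r
print(Rq(r.sense()['tcp_rot']).as_matrix().round(4))
d0={n:np.load(f'/tmp/{n}.npy',allow_pickle=True).item() for n in('scene','side')}
for n,pts in {'scene':[(145,182),(170,163),(320,298),(330,275),(232,236),(200,250),(322,293)],'side':[(290,130),(300,205),(300,310),(340,320),(265,133),(320,200)]}.items():
    P,_=cloud(d0[n])
    for u,v in pts: print(n,u,v,P[v,u].round(4))
# height map top-down of region
for n in d0:
    P,ok=cloud(d0[n])
    for nm,c in {'cover':(0.55,-.0),'x':(0,0)}.items(): pass
    m=ok&(P[...,2]>-0.02)&(P[...,2]<0.2)
    S=1000; img=np.zeros((900,900),np.float32)
    x=P[m];col=d0[n]['pixels'][m]
    out=np.zeros((600,700,3),np.uint8)
    a=((x[:,0]-0.2)*1000).astype(int); b=((0.5-x[:,1])*700).astype(int)
    a=((0.95-x[:,0])*700).astype(int)
    k=(a>=0)&(a<600)&(b>=0)&(b<700)
    out[a[k],b[k]]=col[k]
    cv2.imwrite(f'pics/top_{n}.png',out[:,:,::-1])
E
```

```text
[[-8.000e-04  3.315e-01  9.435e-01]
 [-1.300e-03  9.435e-01 -3.315e-01]
 [-1.000e+00 -1.500e-03 -3.000e-04]]
scene 145 182 [ 0.5459 -0.246   0.0171]
scene 170 163 [ 0.4812 -0.2024  0.0668]
scene 320 298 [0.5485 0.3406 0.0066]
scene 330 275 [0.4808 0.3243 0.0051]
scene 232 236 [0.5337 0.0629 0.003 ]
scene 200 250 [ 6.15e-01  2.65e-02 -4.00e-04]
scene 322 293 [0.5555 0.3471 0.0434]
side 290 130 [0.5457 0.3432 0.0022]
side 300 205 [0.5273 0.0608 0.0021]
side 300 310 [ 0.4715 -0.2321  0.066 ]
side 340 320 [ 0.551  -0.2355  0.0175]
side 265 133 [0.4725 0.3346 0.0024]
side 320 200 [0.5783 0.0727 0.0021]
```

```bash
ls -la pics
```

```text
total 1712
drwxr-xr-x 2 agent agent   4096 Dec  7 15:53 .
drwxr-xr-x 3 agent agent   4096 Dec  7 15:53 ..
-rw-r--r-- 1 agent agent 268949 Dec  7 15:52 scene0.png
-rw-r--r-- 1 agent agent 298101 Dec  7 15:52 side0.png
-rw-r--r-- 1 agent agent 467554 Dec  7 15:53 top_scene.png
-rw-r--r-- 1 agent agent 449457 Dec  7 15:53 top_side.png
-rw-r--r-- 1 agent agent 250271 Dec  7 15:52 wrist0.png
```

View pics/top_scene.png

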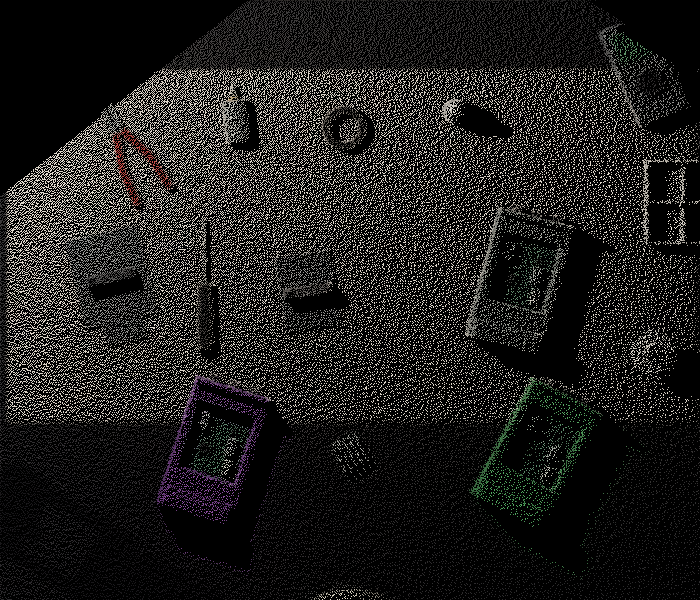

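View pics/top_side.png

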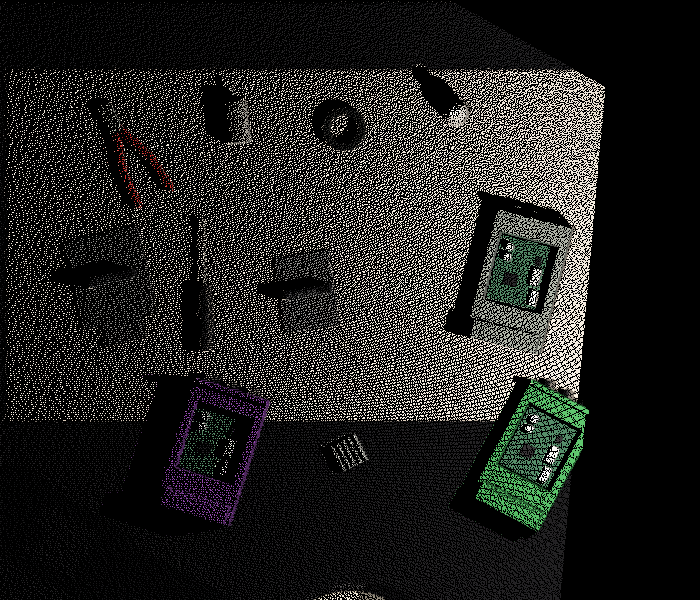

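```bash
python3 - <<'E'
from h import *
d0={n:np.load(f'/tmp/{n}.npy',allow_pickle=True).item() for n in('scene','side')}
def rect(x):
    c,s,a=cv2.minAreaRect((x[:,:2]*1000).astype(np.float32)); return np.round(c,1),np.round(s,1),round(a,1),len(x)
for n in d0:
    P,ok=cloud(d0[n])
    def sel(cx,cy,rad,z0,z1): 
        return P[ok&(np.hypot(P[...,0]-cx,P[...,1]-cy)<rad)&(P[...,2]>z0)&(P[...,2]<z1)]
    b=sel(.55,.345,.07,.036,.05); print(n,'bar',rect(b),b[:,2].max(), np.median(b[:,2]))
    b=sel(.54,.345,.1,.0032,.009); print(n,'plate',rect(b))
    b=sel(.535,.065,.07,.036,.05); print(n,'sbar',rect(b))
    for nm,z0,z1 in(('bridge',.066,.075),('upst',.058,.0645),('rim',.042,.048)):
        b=sel(.54,-.24,.13,z0,z1); print(n,nm,rect(b),np.median(b[:,2]))
    b=sel(.54,-.24,.13,.04,.08);print(n,'box',rect(b))
    print(n,'bench',np.median(sel(.6,.15,.04,-.02,.02)[:,2]))
E
```

```text
scene bar (array([555.1, 340.5]), array([16.9, 69.5]), 13.4, 188) 0.04470911266067262 0.03981696164333995
scene plate (array([541. , 346.3]), array([192. , 192.1]), 48.7, 2304)
scene sbar (array([535.8,  60.2]), array([15.4, 71.5]), 8.7, 141)
scene bridge (array([ 470.5, -221.8]), array([101.8,  28.9]), 75.5, 241) 0.06912023824382359
scene upst (array([ 548.5, -245.4]), array([110.8, 188.5]), 77.2, 93) 0.06143767891007111
scene rim (array([ 549.6, -242.9]), array([115.9, 187.5]), 75.3, 830) 0.04511273522205128
scene box (array([ 548.4, -242.3]), array([116.5, 190. ]), 75.4, 1425)
scene bench 0.00083728482253343
side bar (array([552.1, 338.2]), array([13.9, 71.6]), 13.0, 54) 0.041113652193098704 0.03733700797575643
side plate (array([537.7, 334.5]), array([158.6, 105.6]), 14.1, 214)
side sbar (array([532.7,  58.8]), array([13.5, 66.7]), 8.5, 99)
side bridge (array([ 468.2, -221.9]), array([95.4, 27.9]), 75.6, 511) 0.06690232308427725
side upst (array([ 545.7, -241.9]), array([108.8, 188. ]), 75.6, 224) 0.05924232767208307
side rim (array([ 545.6, -241.8]), array([111.4, 187.7]), 75.7, 1697) 0.04293289061056788
side box (array([ 545.9, -241.2]), array([111.6, 188.4]), 75.4, 3851)
side bench -0.002165201546395811
```

```bash
cat >> h.py <<'E'
def to(target_mm,jaw_deg):
    from station import r
    s=r.sense(); M=Rq(s['tcp_rot']).as_matrix()
    d=M.T@(np.array(target_mm)-s['tool_pos']*1000)
    a=np.degrees(np.arctan2(M[1,1],M[0,1]))
    print('t',round(s['t'],2),'pos',(s['tool_pos']*1000).round(1),'jaw',a.round(2),'F',s['force'].round(1),'M',s['moment'].round(2),'w',round(s['width']*1000,1))
    print('shift',d.round(1),'turn',round(-np.radians(jaw_deg-a),4))
E
python3 -c "
from h import *
to((553.8,339.5,200),103.3)"
```

```text
t 0.15 pos [190.4 542.2 303.1] jaw 70.64 F [-0.2  0.3  0.3] M [-0.   -0.04  0.02] w 85.6
shift [103.1 -70.6 410.1] turn -0.57
```

Emit:
apply_moves([
  [-1,103,-71,410,-0.57],
  [-1,103,-71,410,-0.57],
  [-1,103,-71,410,-0.57],
  [-1,103,-71,410,-0.57],
  [-1,103,-71,410,-0.57],
  [-1,103,-71,410,-0.57],
  [-1,103,-71,410,-0.57],
  [-1,103,-71,410,-0.57],
])

```text
t: 0.95
tool_pos: [0.5201, 0.358, 0.2101]
tcp_rot: [0.702, -0.082, 0.703, 0.082]
force: [-0.2, 1.3, -0.3]
width: 0.0853
```

```bash
python3 -c "
from h import *
to((553.8,339.5,170),103.3)"
```

```text
t 0.95 pos [520.1 358.  210.1] jaw 103.29 F [-0.2  1.3 -0.3] M [0.01 0.05 0.01] w 85.3
shift [ 40.1 -25.8  28.6] turn -0.0001
```

Emit:
apply_moves([
  [-1,40,-26,28,0],
  [-1,40,-26,28,0],
  [-1,40,-26,28,0],
  [-1,40,-26,28,0],
  [-1,40,-26,28,0],
  [-1,40,-26,28,0],
  [-1,40,-26,28,0],
  [-1,40,-26,28,0],
])

```text
t: 1.75
tool_pos: [0.5517, 0.3409, 0.1715]
tcp_rot: [0.703, -0.082, 0.702, 0.082]
force: [0.7, 0.2, -0.6]
width: 0.0852
```

```bash
python3 - <<'E'
from h import *
from station import imaging
to((553.8,339.5,83),103.3)
for n in('wrist','side','scene'):
    d=imaging.read_camera(n); np.save(f'/tmp/{n}1.npy',d,allow_pickle=True); cv2.imwrite(f'pics/{n}1.png',d['pixels'][:,:,::-1])
E
```

```text
t 1.75 pos [551.7 340.9 171.5] jaw 103.35 F [ 0.7  0.2 -0.6] M [-0.02  0.04  0.  ] w 85.2
shift [88.5 -1.9  1.6] turn 0.0008
```

View pics/wrist1.png

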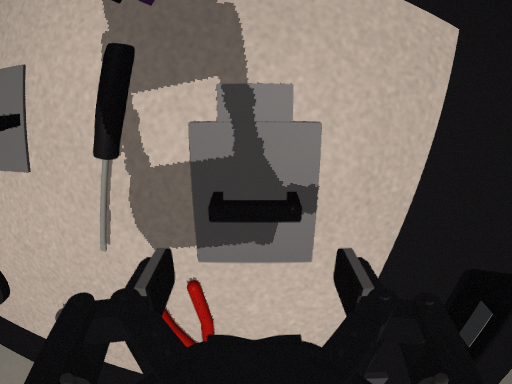

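The wrist view shows the tongued cover centred, with its bar between columns 209 and 301 at row 210 and the tongue at the top. The pads stand at columns 155 and 360. I'll measure the bar here.

```bash
cat >> h.py <<'E'
def wcloud(d,s):
    H,W=d['z_map'].shape; f=H/2/np.tan(np.radians(d['fov_y'])/2)
    v,u=np.mgrid[:H,:W]; z=d['z_map'].astype(float)
    a=u-d['cx'];b=v-d['cy'];rr=np.hypot(a,b)+1e-9;t=np.tan(np.minimum(rr/f,1.5))
    P=np.stack([z*t*a/rr,z*t*b/rr,z],-1)
    T=d['hand_eye']; P=P@T[:3,:3].T+T[:3,3]
    return P@Rq(s['tcp_rot']).as_matrix().T+s['tool_pos'], z>0, P
E
python3 - <<'E'
from h import *
from station import r
s=r.sense()
d=np.load('/tmp/wrist1.npy',allow_pickle=True).item()
P,ok,T=wcloud(d,s)
def rect(x):
    c,q,a=cv2.minAreaRect((x[:,:2]*1000).astype(np.float32)); return np.round(c,1),np.round(q,1),round(a,1),len(x)
m=ok&(np.hypot(P[...,0]-.553,P[...,1]-.34)<.06)&(P[...,2]>.03)&(P[...,2]<.05)
print('bar',rect(P[m]),np.median(P[m][:,2]))
m=ok&(np.hypot(P[...,0]-.53,P[...,1]-.34)<.03)&(P[...,2]>-.02)&(P[...,2]<.02); print('plate z',np.median(P[m][:,2]))
# plate by colour in image: edges
for u,v in [(190,124),(320,124),(199,260),(312,260),(218,85),(292,85),(211,212),(300,211),(209,196),(301,196)]: print(u,v,(P[v,u]*1000).round(1),(T[v,u]*1000).round(1))
for u,v in [(155,285),(355,285),(148,290)]: print('finger',(T[v,u]*1000).round(1))
E
```

```text
bar (array([553.8, 342.7]), array([14.8, 69.7]), 13.7, 1958) 0.038867618094197726
plate z 0.004153876819445623
190 124 [504.5 277.5   4.2] [166.8 -50.5 -60.6]
320 124 [480.2 379.4   3.9] [167.1  54.3 -60.7]
199 260 [627.  306.2   4.3] [166.7 -50.8  65.2]
312 260 [ 6.050e+02  4.117e+02 -2.000e-01] [171.1  57.   68.1]
218 85 [469.2 293.1   4. ] [167.  -27.2 -91.3]
292 85 [455.8 349.4   4.7] [166.3  30.7 -91.4]
211 212 [560.1 310.7  38.3] [132.7 -30.9   1.2]
300 211 [544.1 375.   38.2] [132.8  35.3   0.4]
209 196 [560.8 304.6   5.5] [165.5 -37.1   0.4]
301 196 [543.5 381.1   3.3] [167.7  41.3   1.2]
finger [ 30.8 -42.1  -7.1]
finger [27.3 43.6 -9.7]
finger [ 21.5 -41.7 -11.4]
```

Emit:
apply_moves([
  [-1,30,1,2,-0.005],
  [-1,60,1,2,-0.005],
  [-1,75,1,2,-0.005],
  [-1,87,1,2,-0.005],
  [-1,87,1,2,-0.005],
  [-1,87,1,2,-0.005],
  [-1,87,1,2,-0.005],
  [-1,87,1,2,-0.005],
])

```text
t: 2.7
tool_pos: [0.5545, 0.3423, 0.0853]
tcp_rot: [0.703, -0.083, 0.701, 0.084]
force: [-0.6, 0.3, -1.0]
width: 0.0856
```

```bash
python3 - <<'E'
from h import *
from station import imaging
to((553.8,339.5,83),103.3)
for n in('wrist','side','scene'):
    d=imaging.read_camera(n); np.save(f'/tmp/{n}2.npy',d,allow_pickle=True); 
    im=d['pixels'][:,:,::-1]
    if n=='side': im=cv2.resize(im[60:210,200:400],None,fx=4,fy=4,interpolation=2)
    if n=='scene': im=cv2.resize(im[210:360,230:430],None,fx=4,fy=4,interpolation=2)
    cv2.imwrite(f'pics/{n}2.png',im)
E
```

```text
t 2.7 pos [554.5 342.3  85.3] jaw 103.59 F [-0.6  0.3 -1. ] M [-0.02 -0.01 -0.03] w 85.6
shift [ 2.3 -2.5 -1.3] turn 0.0051
```

View pics/wrist2.png

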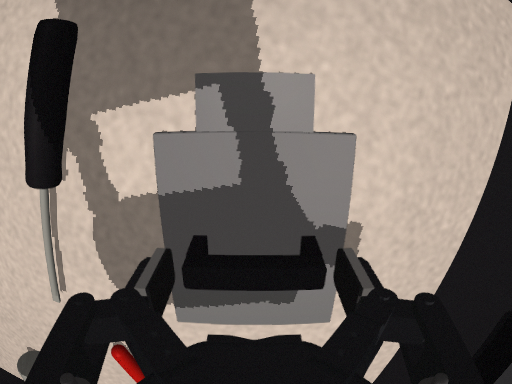

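View pics/side2.png

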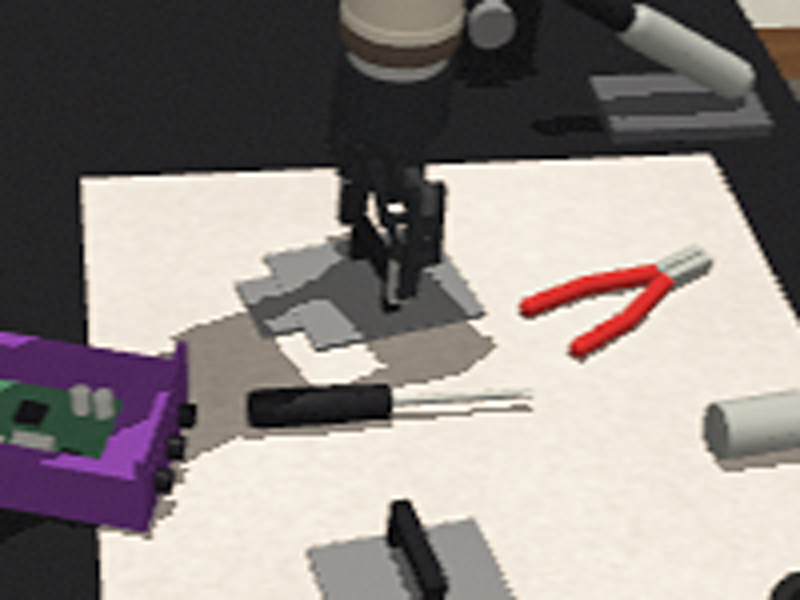

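View pics/scene2.png

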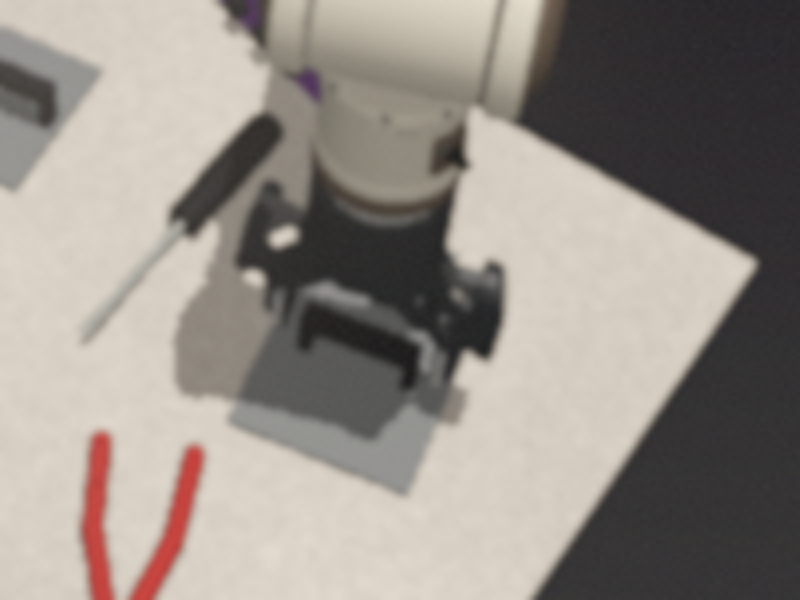

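```bash
python3 - <<'E'
from h import *
from station import r
d=np.load('/tmp/wrist2.npy',allow_pickle=True).item()
P,ok,T=wcloud(d,r.sense())
T=T*1000
for v in range(245,325,8): print(v,[tuple(T[v,u].round(0).astype(int)) for u in (140,148,155,162,168)])
m=ok&(P[...,2]>.03)&(P[...,2]<.048)&(abs(T[...,1])<38)&(abs(T[...,2])<20); c=cv2.minAreaRect(T[m][:,1:].astype(np.float32)); print(c,np.median(T[m][:,0]))
d=np.load('/tmp/scene2.npy',allow_pickle=True).item()
E
```

```text
245 [(np.int64(84), np.int64(-70), np.int64(4)), (np.int64(84), np.int64(-65), np.int64(3)), (np.int64(86), np.int64(-60), np.int64(4)), (np.int64(86), np.int64(-56), np.int64(4)), (np.int64(81), np.int64(-50), np.int64(1))]
253 [(np.int64(85), np.int64(-71), np.int64(10)), (np.int64(86), np.int64(-66), np.int64(10)), (np.int64(53), np.int64(-48), np.int64(-10)), (np.int64(52), np.int64(-44), np.int64(-11)), (np.int64(55), np.int64(-42), np.int64(-9))]
261 [(np.int64(86), np.int64(-73), np.int64(17)), (np.int64(43), np.int64(-49), np.int64(-11)), (np.int64(44), np.int64(-45), np.int64(-11)), (np.int64(44), np.int64(-42), np.int64(-11)), (np.int64(53), np.int64(-42), np.int64(-6))]
269 [(np.int64(42), np.int64(-53), np.int64(-7)), (np.int64(37), np.int64(-47), np.int64(-11)), (np.int64(37), np.int64(-43), np.int64(-11)), (np.int64(41), np.int64(-41), np.int64(-9)), (np.int64(51), np.int64(-42), np.int64(-2))]
277 [(np.int64(30), np.int64(-48), np.int64(-12)), (np.int64(30), np.int64(-44), np.int64(-12)), (np.int64(31), np.int64(-42), np.int64(-11)), (np.int64(41), np.int64(-42), np.in
[... 625 characters left out ...]
np.int64(-42), np.int64(-2)), (np.int64(34), np.int64(-42), np.int64(5)), (np.int64(85), np.int64(-58), np.int64(49))]
309 [(np.int64(8), np.int64(-40), np.int64(-13)), (np.int64(9), np.int64(-38), np.int64(-13)), (np.int64(25), np.int64(-42), np.int64(2)), (np.int64(31), np.int64(-41), np.int64(8)), (np.int64(85), np.int64(-59), np.int64(56))]
317 [(np.int64(0), np.int64(-37), np.int64(-16)), (np.int64(0), np.int64(-34), np.int64(-16)), (np.int64(0), np.int64(-31), np.int64(-17)), (np.int64(0), np.int64(-29), np.int64(-17)), (np.int64(84), np.int64(-60), np.int64(63))]
((1.0129470825195312, -0.5748767852783203), (70.30355072021484, 15.826031684875488), 0.32405611872673035) 46.11534356063824
```

Open, the pads span 24–58 mm ahead of the TCP, so I go 8 mm lower to centre them on the bar. Then I close.

Emit:
apply_moves([
  [-1,5,1,0,0],
  [-1,8,1,0,0],
  [-1,8,1,0,0],
  [0,8,1,0,0],
  [1,8,1,0,0],
  [1,8,1,0,0],
  [1,8,1,0,0],
  [1,8,1,0,0],
])

```text
t: 3.65
tool_pos: [0.5536, 0.343, 0.0761]
tcp_rot: [0.702, -0.084, 0.702, 0.084]
force: [1.1, 1.1, 1.3]
width: 0.0688
```

```bash
python3 - <<'E'
from h import *
from station import imaging
to((553.8,339.5,150),103.3)
for n in('wrist',):
    d=imaging.read_camera(n); np.save(f'/tmp/{n}3.npy',d,allow_pickle=True); 
    im=d['pixels'][:,:,::-1]
    cv2.imwrite(f'pics/{n}3.png',im)
E
```

```text
t 3.65 pos [553.6 343.   76.1] jaw 103.59 F [1.1 1.1 1.3] M [ 0.01 -0.06  0.04] w 68.8
shift [-73.9  -3.4  -0.6] turn 0.005
```

View pics/wrist3.png

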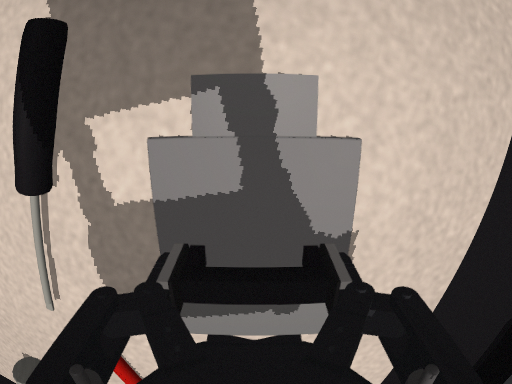

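Emit:
apply_moves([
  [1,-20,0,0,0],
  [1,-50,0,0,0],
  [1,-90,0,0,0],
  [1,-120,0,0,0],
  [1,-120,0,0,0],
  [1,-120,0,0,0],
  [1,-120,0,0,0],
  [1,-120,0,0,0],
])

```text
t: 4.5
tool_pos: [0.5522, 0.3424, 0.1931]
tcp_rot: [0.701, -0.084, 0.704, 0.083]
force: [-0.2, -1.5, -2.8]
width: 0.0691
```

```bash
python3 - <<'E'
from h import *
from station import imaging
to((494.6,-125.1,195),-14.5)
for n in('wrist','side'):
    d=imaging.read_camera(n); np.save(f'/tmp/{n}4.npy',d,allow_pickle=True); 
    im=d['pixels'][:,:,::-1]
    if n=='side': im=cv2.resize(im[30:210,200:400],None,fx=3,fy=3,interpolation=2)
    cv2.imwrite(f'pics/{n}4.png',im)
E
```

```text
t 4.5 pos [552.2 342.4 193.1] jaw 103.59 F [-0.2 -1.5 -2.8] M [0.04 0.01 0.03] w 69.1
shift [  -0.9 -440.9 -165.8] turn 2.061
```

View pics/wrist4.png

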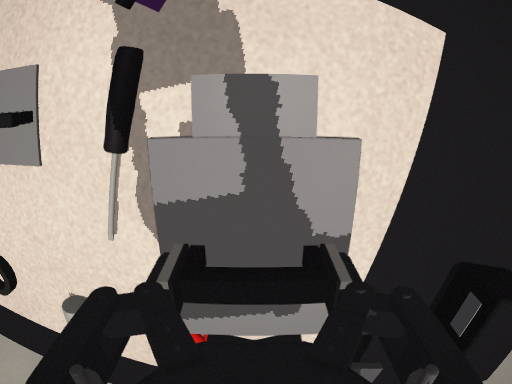

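View pics/side4.png

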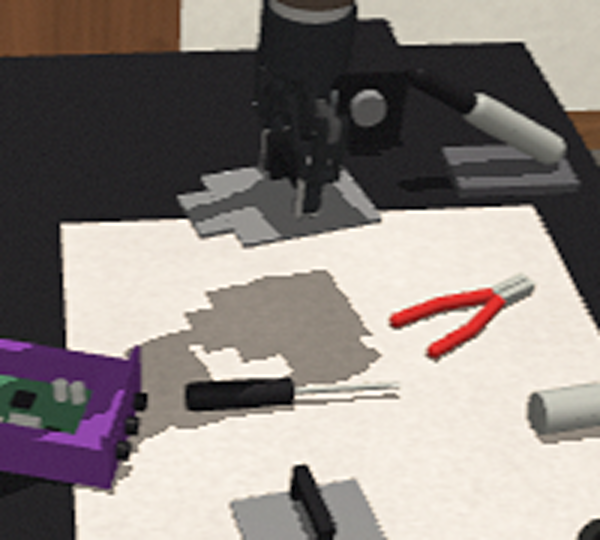

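The cover is lifted and still level in the grip. I'll carry it to the +y end of the bridge, where the bridge top serves as a ledge to tilt it.

Emit:
apply_moves([
  [1,-10,-441,-166,2.06],
  [1,-10,-441,-166,2.06],
  [1,-10,-441,-166,2.06],
  [1,-10,-441,-166,2.06],
  [1,-10,-441,-166,2.06],
  [1,-10,-441,-166,2.06],
  [1,-10,-441,-166,2.06],
  [1,-10,-441,-166,2.06],
])

```text
t: 5.4
tool_pos: [0.5036, -0.0558, 0.2041]
tcp_rot: [0.626, 0.329, 0.626, -0.329]
force: [0.6, -0.4, -1.6]
width: 0.0689
```

```bash
python3 -c "
from h import *
to((494.6,-125.1,190),-14.5)"
```

```text
t 5.4 pos [503.6 -55.8 204.1] jaw 34.49 F [ 0.6 -0.4 -1.6] M [-0.08 -0.09 -0.04] w 68.9
shift [ 14.1 -46.7  52. ] turn 0.855
```

Emit:
apply_moves([
  [1,14,-46,52,0.86],
  [1,14,-46,52,0.86],
  [1,14,-46,52,0.86],
  [1,14,-46,52,0.86],
  [1,14,-46,52,0.86],
  [1,14,-46,52,0.86],
  [1,14,-46,52,0.86],
  [1,14,-46,52,0.86],
])

```text
t: 6.2
tool_pos: [0.4962, -0.1229, 0.1901]
tcp_rot: [-0.434, -0.558, -0.434, 0.558]
force: [0.6, 0.2, -1.6]
width: 0.0692
```

```bash
python3 - <<'E'
from h import *
from station import imaging
to((494.6,-125.1,145),-14.5)
for n in('wrist','side'):
    d=imaging.read_camera(n); np.save(f'/tmp/{n}5.npy',d,allow_pickle=True); 
    im=d['pixels'][:,:,::-1]
    cv2.imwrite(f'pics/{n}5.png',im)
E
```

```text
t 6.2 pos [ 496.2 -122.9  190.1] jaw -14.28 F [ 0.6  0.2 -1.6] M [ 0.03  0.03 -0.05] w 69.2
shift [45.1 -1.   2.6] turn 0.0038
```

View pics/side5.png

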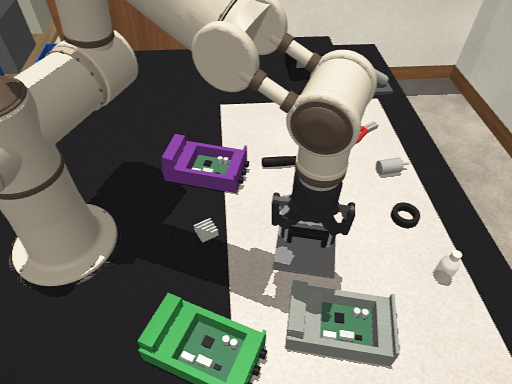

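Emit:
apply_moves([
  [1,30,-1,2,0],
  [1,42,-1,2,0],
  [1,46,-1,2,0],
  [1,50,-1,2,0],
  [1,54,-1,2,0],
  [1,58,-1,2,0],
  [1,60,-1,2,0],
  [1,60,-1,2,0],
])

```text
t: 7.1
tool_pos: [0.4972, -0.1241, 0.1332]
tcp_rot: [0.434, 0.56, 0.432, -0.557]
force: [1.2, 8.4, 9.8]
width: 0.0688
```

```bash
python3 - <<'E'
from h import *
from station import imaging
to((494.6,-125.1,145),-14.5)
for n in('wrist','side'):
    d=imaging.read_camera(n); np.save(f'/tmp/{n}6.npy',d,allow_pickle=True); 
    im=d['pixels'][:,:,::-1]
    if n=='side': im=cv2.resize(im[170:370,220:420],None,fx=3,fy=3,interpolation=2)
    cv2.imwrite(f'pics/{n}6.png',im)
E
```

```text
t 7.1 pos [ 497.2 -124.1  133.2] jaw -14.4 F [1.2 8.4 9.8] M [ 0.7  -0.06 -0.04] w 68.8
shift [-11.8  -2.2   1.6] turn 0.0018
```

View pics/side6.png

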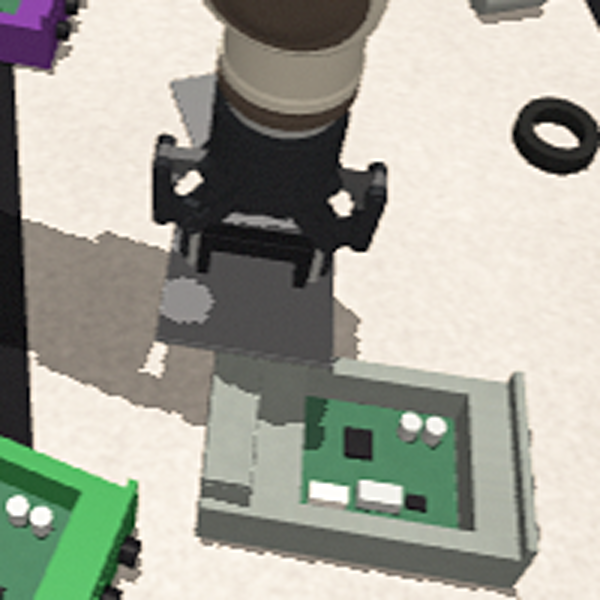

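View pics/wrist6.png

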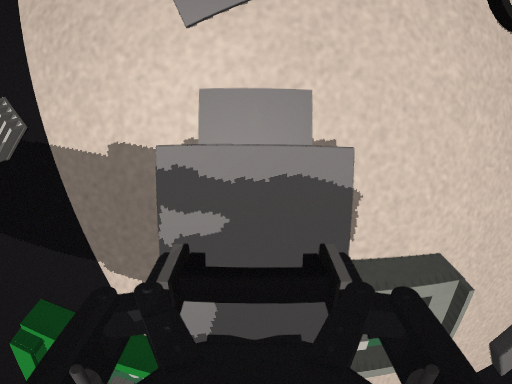

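```bash
cat >> h.py <<'E'
def tilt(d,s,verbose=True):
    P,ok,T=wcloud(d,s); T=T*1000
    v,u=np.mgrid[:384,:512]
    m=ok&(u>200)&(u<310)&(v>155)&(v<235)   # plate in front of bar
    t=T[m]; A=np.c_[t[:,2],t[:,1],np.ones(len(t))]; c,*_=np.linalg.lstsq(A,t[:,0],rcond=None)
    k=abs(A@c-t[:,0])<3; c,*_=np.linalg.lstsq(A[k],t[k,0],rcond=None)
    print('tilt deg (tongue down +)',np.degrees(np.arctan(-c[0])).round(2),'roll',np.degrees(np.arctan(c[1])).round(2),'x at z=0',c[2].round(1),'n',k.sum(),len(t))
    # tongue tip row
    for uu in (225,255,290):
        col=T[40:150,uu]; pred=c[0]*col[:,2]+c[1]*col[:,1]+c[2]; on=np.where(abs(col[:,0]-pred)<4)[0]
        if len(on): print('tip top edge tool xyz',col[on[0]].round(1))
E
python3 - <<'E'
from h import *
from station import r
s=r.sense()
tilt(np.load('/tmp/wrist6.npy',allow_pickle=True).item(),s)
tilt(np.load('/tmp/wrist4.npy',allow_pickle=True).item(),s)
E
```

```text
tilt deg (tongue down +) 12.04 roll 0.13 x at z=0 70.7 n 8579 8579
tip top edge tool xyz [ 90.  -16.2 -87.4]
tip top edge tool xyz [ 89.9  -0.3 -87.3]
tip top edge tool xyz [ 89.7  18.1 -87. ]
tilt deg (tongue down +) 0.05 roll 0.04 x at z=0 71.4 n 8575 8575
tip top edge tool xyz [ 72.  -12.5 -94. ]
tip top edge tool xyz [ 72.4   1.5 -93.8]
tip top edge tool xyz [ 72.2  17.8 -94.1]
```

Tilt is 12°. I'll push a little further, then rise in the same call.

Emit:
apply_moves([
  [1,2,0,0,0],
  [1,4,0,0,0],
  [1,4,0,0,0],
  [1,-10,0,0,0],
  [1,-40,0,0,0],
  [1,-90,0,0,0],
  [1,-90,0,0,0],
  [1,-90,0,0,0],
])

```text
t: 8.0
tool_pos: [0.4956, -0.1251, 0.2224]
tcp_rot: [0.434, 0.559, 0.432, -0.558]
force: [0.1, -0.1, -3.3]
width: 0.0687
```

```bash
python3 - <<'E'
from h import *
from station import imaging,r
s=r.sense()
d=imaging.read_camera('wrist'); np.save('/tmp/wrist7.npy',d,allow_pickle=True)
tilt(d,s)
d=imaging.read_camera('side'); cv2.imwrite('pics/side7.png',d['pixels'][:,:,::-1])
to((590,-253,230),75.5)
E
```

```text
tilt deg (tongue down +) 15.24 roll 0.05 x at z=0 70.8 n 8574 8574
tip top edge tool xyz [ 94.  -16.6 -85.3]
tip top edge tool xyz [ 93.8  -0.3 -84.6]
tip top edge tool xyz [ 94.1  18.7 -84.9]
t 8.1 pos [ 494.1 -124.3  219.4] jaw -14.43 F [-0.2 -0.4 -3.6] M [ 0.01 -0.02 -0.01] w 68.9
shift [-11.  124.9 100.7] turn -1.5697
```

View pics/side7.png

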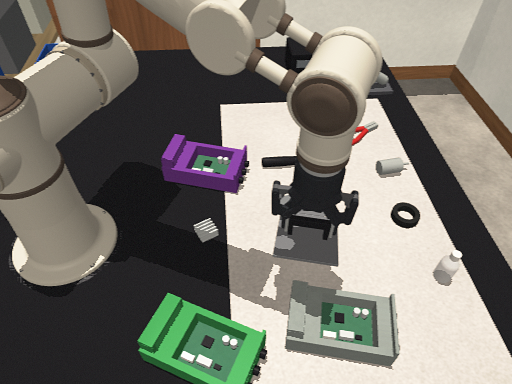

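```bash
python3 -c "
from h import *
to((573,-248.6,200),75.5)"
```

```text
t 8.1 pos [ 494.1 -124.3  219.4] jaw -14.43 F [-0.2 -0.4 -3.6] M [ 0.01 -0.02 -0.01] w 68.9
shift [ 19.1 107.5 100.7] turn -1.5697
```

Emit:
apply_moves([
  [1,10,107,101,-1.57],
  [1,10,107,101,-1.57],
  [1,10,107,101,-1.57],
  [1,10,107,101,-1.57],
  [1,10,107,101,-1.57],
  [1,10,107,101,-1.57],
  [1,10,107,101,-1.57],
  [1,10,107,101,-1.57],
])

```text
t: 8.9
tool_pos: [0.5722, -0.2485, 0.2078]
tcp_rot: [0.672, 0.215, 0.675, -0.214]
force: [-0.1, -0.1, -2.2]
width: 0.0687
```

```bash
python3 -c "
from h import *
to((573,-248.6,180),75.5)"
```

```text
t 8.9 pos [ 572.2 -248.5  207.8] jaw 54.67 F [-0.1 -0.1 -2.2] M [-0.01  0.01 -0.04] w 68.7
shift [27.8  0.4  0.8] turn -0.3635
```

Emit:
apply_moves([
  [1,5,0,0,-0.364],
  [1,12,0,0,-0.364],
  [1,20,0,0,-0.364],
  [1,28,0,0,-0.364],
  [1,28,0,0,-0.364],
  [1,28,0,0,-0.364],
  [1,28,0,0,-0.364],
  [1,28,0,0,-0.364],
])

```text
t: 9.7
tool_pos: [0.5736, -0.2493, 0.1829]
tcp_rot: [0.701, 0.091, 0.701, -0.092]
force: [-0.4, 0.3, -1.7]
width: 0.0694
```

```bash
python3 - <<'E'
from h import *
from station import imaging,r
s=r.sense()
d=imaging.read_camera('wrist'); np.save('/tmp/wrist8.npy',d,allow_pickle=True)
cv2.imwrite('pics/wrist8.png',d['pixels'][:,:,::-1])
tilt(d,s)
d2=imaging.read_camera('side'); cv2.imwrite('pics/side8.png',cv2.resize(d2['pixels'][150:384,200:450,::-1],None,fx=2.5,fy=2.5))
to((571.2,-248.1,150),75.5)
P,ok,T=wcloud(d,s)
m=ok&(P[...,2]>.06)&(P[...,2]<.076)&(np.hypot(P[...,0]-.469,P[...,1]+.222)<.075)
print('bridge world',cv2.minAreaRect((P[m][:,:2]*1000).astype(np.float32)),np.median(P[m][:,2])); 
print('bridge tool',cv2.minAreaRect((T[m][:,1:]*1000).astype(np.float32)),np.median(T[m][:,0]),m.sum())
E
```

```text
tilt deg (tongue down +) 15.22 roll 0.08 x at z=0 70.7 n 8583 8583
tip top edge tool xyz [ 93.5 -15.1 -85.8]
tip top edge tool xyz [ 93.5   1.1 -85.1]
tip top edge tool xyz [ 95.3  20.3 -85.3]
t 9.8 pos [ 573.5 -249.3  182.8] jaw 75.16 F [-0.4 -0.1 -2.2] M [-0.03  0.03  0.02] w 68.7
shift [32.8  0.5 -2.6] turn -0.0059
bridge world ((469.086669921875, -220.13897705078125), (96.50184631347656, 28.5941162109375), 75.60114288330078) 0.06865894072424875
bridge tool ((1.4463920593261719, -108.57630157470703), (28.58897590637207, 96.50191497802734), 89.54983520507812) 0.11415930907516625 6858
```

View pics/wrist8.png

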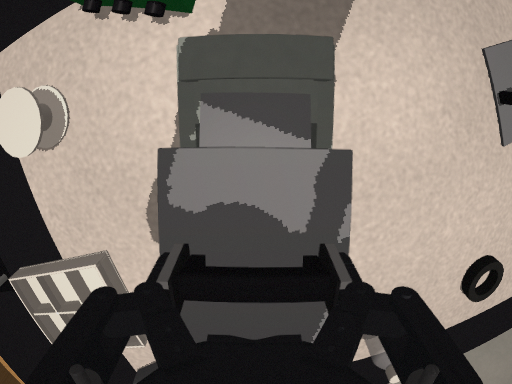

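View pics/side8.png

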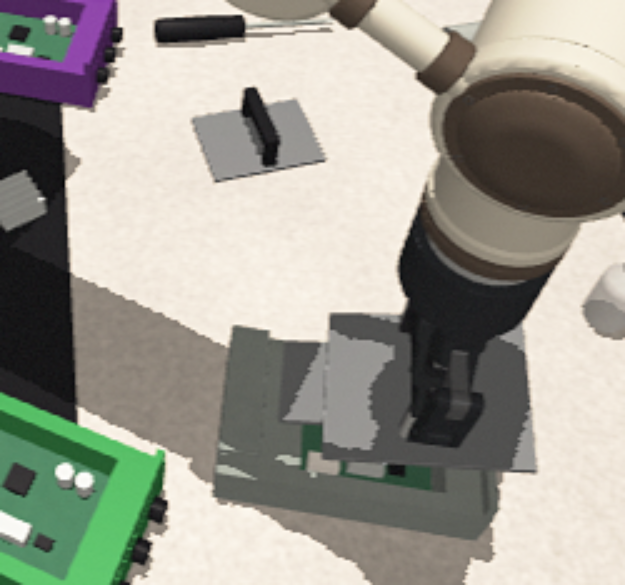

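The wrist view shows the bridge at rows 37–80 and the tongue tip at row 94, about 10 mm outside the slot mouth and laterally centred. Tilt is 15.2°. I'll descend 33 mm to bring the tip about 5 mm above the slot floor.

Emit:
apply_moves([
  [1,10,1,0,-0.006],
  [1,20,1,0,-0.006],
  [1,28,1,0,-0.006],
  [1,33,1,0,-0.006],
  [1,33,1,0,-0.006],
  [1,33,1,0,-0.006],
  [1,33,1,0,-0.006],
  [1,33,1,0,-0.006],
])

```text
t: 10.6
tool_pos: [0.5739, -0.2484, 0.15]
tcp_rot: [0.702, 0.089, 0.701, -0.089]
force: [-0.1, -1.0, -2.5]
width: 0.0691
```

```bash
cat >> h.py <<'E'
def look(k,crop=None):
    from station import imaging,r
    s=r.sense()
    d=imaging.read_camera('wrist'); np.save(f'/tmp/wrist{k}.npy',d,allow_pickle=True)
    cv2.imwrite(f'pics/wrist{k}.png',d['pixels'][:,:,::-1])
    tilt(d,s)
    d2=imaging.read_camera('side'); np.save(f'/tmp/side{k}.npy',d2,allow_pickle=True);cv2.imwrite(f'pics/side{k}.png',cv2.resize(d2['pixels'][230:384,260:430,::-1],None,fx=3.5,fy=3.5))
    P,ok,T=wcloud(d,s)
    m=ok&(P[...,2]>.06)&(P[...,2]<.076)&(np.hypot(P[...,0]-.469,P[...,1]+.222)<.075)
    print('bridge tool',cv2.minAreaRect((T[m][:,1:]*1000).astype(np.float32)),np.median(T[m][:,0]),m.sum())
E
python3 - <<'E'
from h import *
look(9); to((571.2,-248.1,150),75.5)
E
```

```text
tilt deg (tongue down +) 15.2 roll 0.05 x at z=0 70.7 n 8566 8566
tip top edge tool xyz [ 94.5 -15.1 -85.8]
tip top edge tool xyz [ 93.9   1.2 -85.1]
tip top edge tool xyz [ 94.4  20.2 -85.3]
bridge tool ((0.13307571411132812, -78.01347351074219), (89.5698471069336, 105.05262756347656), 89.86056518554688) 0.0818640310340681 19110
t 10.7 pos [ 573.7 -248.3  149.8] jaw 75.52 F [ 0.2 -0.5 -2.1] M [ 0.02 -0.03 -0.  ] w 68.9
shift [-0.2 -0.4 -2.5] turn 0.0003
```

View pics/wrist9.png

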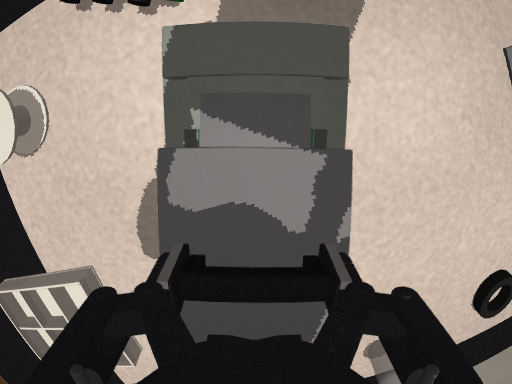

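View pics/side9.png

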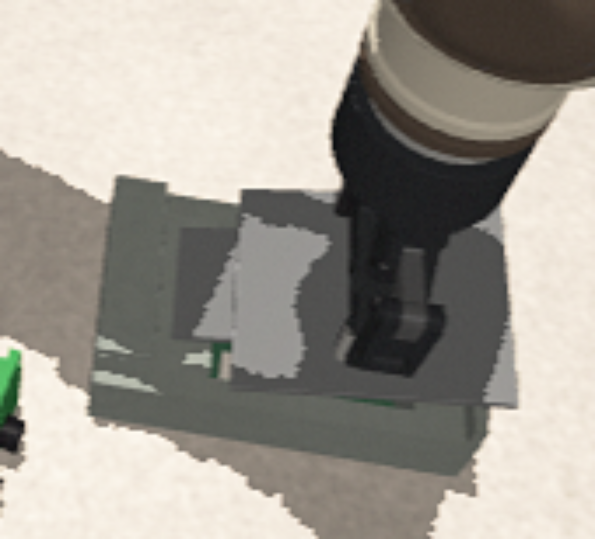

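Tongue top is about 6 mm below the bridge underside and its underside about 5 mm above the floor, so I push it in 24 mm.

Emit:
apply_moves([
  [1,0,0,-6,0],
  [1,0,0,-12,0],
  [1,0,0,-17,0],
  [1,0,0,-21,0],
  [1,0,0,-24,0],
  [1,0,0,-24,0],
  [1,0,0,-24,0],
  [1,0,0,-24,0],
])

```text
t: 11.5
tool_pos: [0.5505, -0.2423, 0.1495]
tcp_rot: [0.702, 0.089, 0.701, -0.089]
force: [-0.9, 0.6, -2.2]
width: 0.0689
```

```bash
python3 - <<'E'
from h import *
look(10); to((571.2,-248.1,150),75.5)
E
```

```text
tilt deg (tongue down +) 15.21 roll 0.07 x at z=0 70.7 n 8568 8568
tip top edge tool xyz [ 90.5 -15.  -69.5]
tip top edge tool xyz [ 90.1   1.2 -69.4]
tip top edge tool xyz [ 89.1  19.9 -69.2]
bridge tool ((0.09328079223632812, -74.71985626220703), (131.26866149902344, 108.64189147949219), 88.5373306274414) 0.08094010072465892 27390
t 11.6 pos [ 550.5 -242.2  149.4] jaw 75.52 F [ 0.1 -0.7 -1.2] M [0.01 0.05 0.05] w 69.0
shift [-0.6 -0.5 21.5] turn 0.0003
```

View pics/wrist10.png

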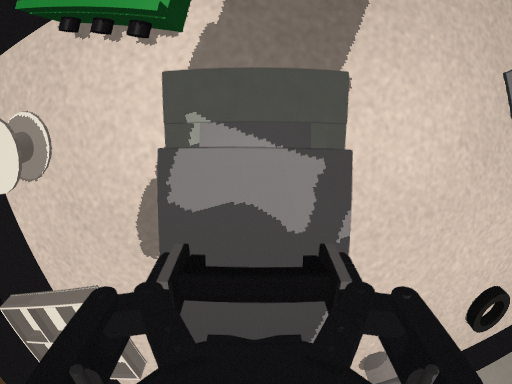

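View pics/side10.png

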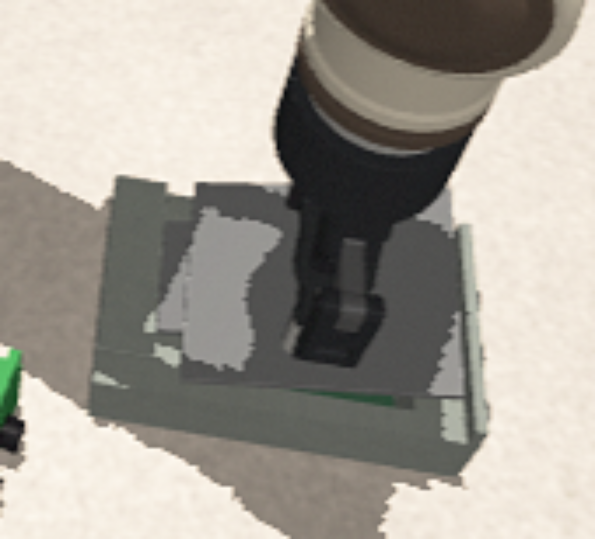

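The tongue is under the bridge (hidden from row 124 up) with no contact force. Now I swing the cover down along the arc.

Emit:
apply_moves([
  [1,3,0,0,0],
  [1,6,0,0.5,0],
  [1,9,0,2.5,0],
  [1,12.5,0,4.5,0],
  [1,16,0,6.5,0],
  [1,20,0,8.5,0],
  [1,24,0,10,0],
  [1,24,0,10,0],
])

```text
t: 12.4
tool_pos: [0.5605, -0.2449, 0.125]
tcp_rot: [0.702, 0.089, 0.701, -0.089]
force: [0.4, -0.1, 1.0]
width: 0.069
```

```bash
python3 - <<'E'
from h import *
look(11); to((562,-245.5,121),75.5)
E
```

```text
tilt deg (tongue down +) 3.51 roll 0.04 x at z=0 69.6 n 8575 8575
tip top edge tool xyz [ 74.6 -13.3 -79.9]
tip top edge tool xyz [ 73.6   1.1 -79.8]
tip top edge tool xyz [ 74.1  17.9 -80. ]
bridge tool ((1.4722328186035156, -94.71717834472656), (27.961193084716797, 96.8074722290039), 89.85010528564453) 0.05621985828607612 13990
t 12.5 pos [ 560.4 -244.8  125.2] jaw 75.51 F [ 1.7  0.  -0.5] M [-0.02 -0.    0.04] w 69.3
shift [ 4.2 -0.3  1.7] turn 0.0003
```

View pics/wrist11.png

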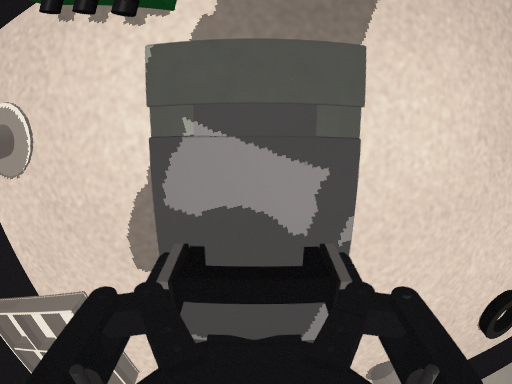

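View pics/side11.png

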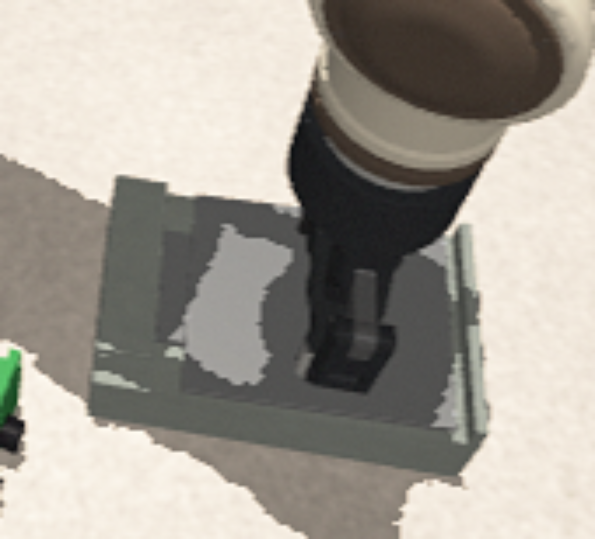

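Emit:
apply_moves([
  [1,2,0,0.5,0],
  [1,4,0,1,0],
  [1,5,0,1,0],
  [1,6,0,1,0],
  [1,7,0,1,0],
  [1,7,0,1,0],
  [1,7,0,1,0],
  [1,7,0,1,0],
])

```text
t: 13.3
tool_pos: [0.562, -0.2454, 0.1196]
tcp_rot: [0.702, 0.089, 0.7, -0.09]
force: [1.9, 0.2, 6.6]
width: 0.0689
```

```bash
python3 - <<'E'
from h import *
look(12); to((562,-245.5,121),75.5)
E
```

```text
tilt deg (tongue down +) 0.09 roll 0.01 x at z=0 69.5 n 8560 8560
tip top edge tool xyz [ 68.5 -12.7 -82. ]
tip top edge tool xyz [ 69.6   1.1 -81.8]
tip top edge tool xyz [ 71.   17.5 -82. ]
bridge tool ((1.0602378845214844, -96.49275207519531), (28.01609992980957, 96.48225402832031), 89.97647857666016) 0.050656851398167946 15240
t 13.4 pos [ 562.1 -245.4  119.6] jaw 75.51 F [2.7 1.  6.3] M [ 0.24  0.28 -0.04] w 68.9
shift [-1.4 -0.1 -0. ] turn 0.0001
```

Flat to 0.1° with the plate underside at z ≈ 45 mm, which is on the rim. Next I release and retreat.

Emit:
apply_moves([
  [0.6,0,0,0,0],
  [-1,-1,0,0,0],
  [-1,-1,0,0,0],
  [-1,-1,0,0,0],
  [-1,-1,0,0,0],
  [-1,-1,0,0,0],
  [-1,-1,0,0,0],
  [-1,-1,0,0,0],
])

```text
t: 14.2
tool_pos: [0.561, -0.2449, 0.1193]
tcp_rot: [0.701, 0.089, 0.701, -0.089]
force: [0.1, -0.2, -0.5]
width: 0.0851
```

```bash
python3 - <<'E'
from h import *
look(13); to((562,-245.5,121),75.5)
E
```

```text
tilt deg (tongue down +) 0.06 roll 0.01 x at z=0 69.6 n 8576 8576
tip top edge tool xyz [ 69.8 -12.8 -80.1]
tip top edge tool xyz [ 68.    1.1 -80. ]
tip top edge tool xyz [ 70.5  17.4 -80.1]
bridge tool ((1.0268898010253906, -95.15985107421875), (28.405784606933594, 96.35115814208984), 89.99014282226562) 0.05068513237412441 15386
t 14.3 pos [ 561.  -244.9  119.4] jaw 75.52 F [-0.3 -0.4  0.7] M [ 0.   -0.01 -0.02] w 85.2
shift [-1.6 -0.3  1.1] turn 0.0003
```

View pics/wrist13.png

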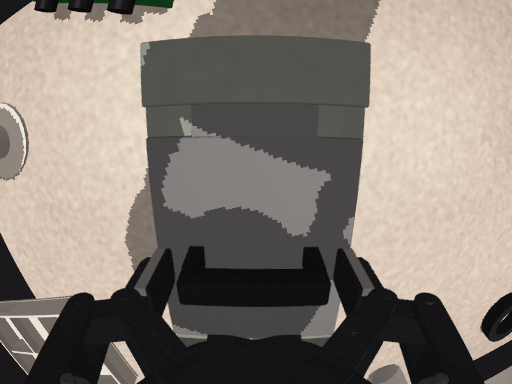

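The fingers are open (pads at columns 155 and 355) and clear of the bar (columns 180–330). I go straight up.

Emit:
apply_moves([
  [-1,-10,0,0,0],
  [-1,-25,0,0,0],
  [-1,-50,0,0,0],
  [-1,-90,0,0,0],
  [-1,-130,0,0,0],
  [-1,-130,0,0,0],
  [-1,-130,0,0,0],
  [-1,-130,0,0,0],
])

```text
t: 15.1
tool_pos: [0.5605, -0.2446, 0.2488]
tcp_rot: [0.701, 0.089, 0.702, -0.089]
force: [0.3, 0.5, -1.0]
width: 0.0854
```

```bash
python3 - <<'E'
from h import *
from station import imaging,r
s=r.sense(); to((562,-245.5,121),75.5)
d=imaging.read_camera('wrist');cv2.imwrite('pics/wrist14.png',d['pixels'][:,:,::-1])
P,ok,T=wcloud(d,s)
def sel(x,P=P,ok=ok): pass
u=np.array([.968,-.25]);o=np.array([.4831,-.2253]);n=np.array([.25,.968])
a=(P[...,:2]-o)@u;b=(P[...,:2]-o)@n
for lo,hi in((.02,.05),(.05,.07),(.095,.12),(.12,.14)):
    m=ok&(a>lo)&(a<hi)&(abs(b)<.04); print(lo,hi,np.percentile(P[m][:,2],[20,50]).round(4),m.sum())
m=ok&(P[...,2]>.08)&(P[...,2]<.095)&(abs(b)<.05)&(a>0)&(a<.15); print('bar',a[m].mean(),b[m].mean())
for k in('side','scene'):
    d=imaging.read_camera(k);cv2.imwrite(f'pics/{k}14.png',d['pixels'][:,:,::-1])
E
```

```text
t 15.1 pos [ 560.5 -244.6  248.8] jaw 75.52 F [ 0.3  0.5 -1. ] M [0.01 0.01 0.02] w 85.4
shift [127.8  -0.6   1.8] turn 0.0003
0.02 0.05 [0.0491 0.0497] 2823
0.05 0.07 [0.2514 0.2602] 13778
0.095 0.12 [0.0492 0.0497] 1463
0.12 0.14 [0.0492 0.0497] 1385
bar 0.07941120161291636 0.0008541199615786695
```

View pics/wrist14.png

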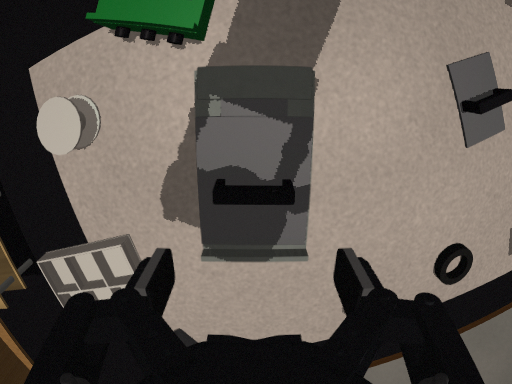

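View pics/side14.png

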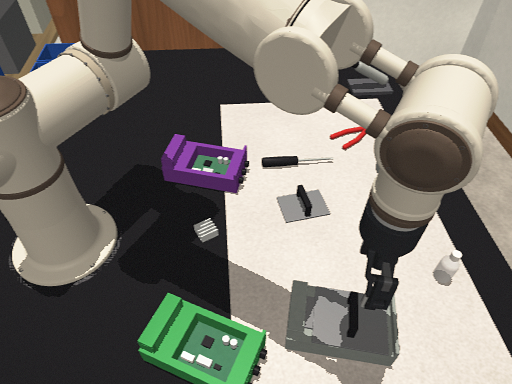

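The cover lies flat between the bridge (row 98) and the upstand (row 252). The small cover is unmoved at side view (303,205).

```bash
python3 -c "
from station import r
print(r.close_job())"
```

```text
the job is handed in; nothing more can be done
None
```

The tongued cover now lies flat on the grey box with its tongue under the bridge, and I handed the job in at about 15 s of the 38 s allowed.

- **How:** The tool can only turn about its own axis, so I gripped the bar by its two ends. I lowered the cover's free end onto the top of the correct box's bridge, so it turned in the grip to 15° with the tongue down. I then slid the tongue into the slot, swung the cover down along an arc, opened the fingers and backed straight up.
- **Last checks:** Plate top measured 49.7 mm at both ends, level to within 0.1° just before I backed off, so it sits on the 45 mm rim. The tongue is about 15 mm under the bridge, and the end at the upstand has roughly 9 mm of gap. The gripper is open and about 130 mm above its release height.
- **Other items:** The small cover and the green and purple boxes look unmoved in the final side view.
- **Forces:** The highest wrist force I read was about 13 N. I only sampled it at the end of each move, so peaks in between were not seen.
- **Disagreements:** The scene and side cameras differed by about 3 mm in position, within their combined calibration error. I relied on the wrist camera for the grasp and the fit. No check failed.

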